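# Rewind the film and open the camera

### The arm

A 6-joint arm with a two-finger parallel gripper is mounted at the origin on the work surface. World frame = base frame: x ahead of the robot, y to its left, z up, the work surface at z = 0. Lengths are in m, angles in rad, forces in N, time in s.
With the tool pointing down it reaches from about 0.325 to 0.9 m from the base axis. Payload 6.1 kg.
Tool frame: the origin (TCP) lies at the very end of the fingers, on their centre line; the grasp point (between the pads) lies 19 mm behind it (grip_depth is the distance from the TCP to the grasp point, in m); z points along the fingers, y is the line along which they close (so a half turn about z gives the same grasp; the last joint's range is limited). The gripper opens to 87 mm and grips with 3 to 60 N. Pads are 19 mm wide; open, the fingers measure 117 mm over their backs; the gripper's body (75 mm by 190 mm) begins 51 mm behind the grasp point.
Start: joints at [-1.463, 0.22, 1.526, -0, 1.395, -0.126], TCP at [0.145, -0.608, 0.186] pointing down, gripper open.
Joint ranges: [-2.98, 2.98], [-0.91, 2.08], [0.09, 2.57], [-1.24, 4.39], [0.2, 2.65], [-2.68, 2.68]. Speed limits (rad/s): [2.57, 2.57, 3.01, 3.14, 3.14, 3.14].

### API

Orientations are given as a unit quaternion [w, x, y, z].
In Python, from workcell import read_state, capture, sign_off, grip_depth gives the robot as it stands. The module is installed in compiled form; this text tells all that it offers.
- The arm moves only by the shell command python3 -m jog 'ROWS' [FORCE]. ROWS is JSON, a list of rows, each an object of numbers: "claw": the finger opening in m, from 0 to 0.087; "tx", "ty", "tz": the shift along the tool's x, y, z in m; "ax", "ay", "az": the turn, a rotation vector about the tool's x, y, z in degrees. In form: [{"claw": .., "tx": .., "ty": .., "tz": .., "ax": .., "ay": .., "az": ..}, ...]. A call has 1 to 5 rows; each row shifts and turns the commanded pose from where the row before left it, along the tool's axes as they then stand; what a row does not reach is not made up. A row lasts 1/12 s, in which the tool goes at most 41.7 mm and 7.16 degrees, less where a joint would pass 70% of its speed; a pose out of reach is approached as far as the arm can. A call with a gripper value outside its range is refused whole. The fingers move at their own pace and stop on an object; FORCE is the grip in N (left out, the last holds). Time passes only in rows, so rows that do not move let the fingers close. It gives the time, the measured TCP pose, the force, the opening and the grip force at its end, in the units of the state.
- read_state(): the state, without advancing time (a new reading comes with each control period).
- capture(name): name is "scene" or "top" or "wrist"; returns a dict with "img" (400x640x3 uint8, blue, green, red), "mtx" (3x3 intrinsics, pixels), "k1" (the pictures are not rectified: a ray, as slopes to the right and down, at radius r is drawn at 1 + k1 r^2 times it, then the intrinsics apply), "extrinsics" (4x4, takes a point from camera to world coordinates); the wrist camera has in their place "tool_from_camera" (4x4, takes a point from camera to tool coordinates, whose origin is the TCP and whose axes are the flange's). Camera axes: x right, y up, looking along -z (the intrinsics and any distortion apply to the point x, -y, -z); pixel columns grow to the right and rows downward; lengths in m; the calibration is good to about 2 mm. A picture is of the moment at which its call begins: read the wrist's pose just before it. There is no depth.
- sign_off(): hands the job in; it is judged then, once.
The state is a dict: "clock": time; "qpos": joint angles; "joint_vel": joint speeds; "joint_efforts": joint torques, N m; "eef_pos": TCP position; "eef_rot": TCP orientation; "force": force on the tool from outside, world axes, zero at the start; "wrist_torque": the same for the moment, N m; "finger_gap": opening from 0.0 (shut) to 1.0 (fully open); "grasp_force": force on a finger pad.
Only numpy, scipy, OpenCV 4.12 (cv2) and the standard library are available. Lean on these libraries where they do the work, as an engineer would, in place of code of your own. Each camera call takes 0.05 s, during which the arm holds its last target. There are 200 camera calls.

### The job

The roll in the film camera is finished and somebody has already rewound most of it: keep turning the rewind crank on top clockwise until its resistance suddenly drops away, and stop within half a turn of that so that the film leader stays out of the cartridge. Only then press the catch on the crank end of the camera down so that the back springs ajar, and push the back wide open, about square to the camera, leaving it there. Do not knock the tea glass or the dice tower about.

Things in the scene. Friction and masses are not known exactly. Their poses are not given: they have to be found in the camera images.
- film_camera: 35 mm film camera, 140 mm long (y), 40 mm deep (x), upright and held fast by a suction-cup mount on the glass. Origin on the table under its middle; x from lens to back, y from the crank end (-y) to the winding-knob end (+y), z up. Body z 60 to 140 mm, flat top. Lens: 66 mm wide, 42 mm out at -x. Its rewind button is already pressed; whatever else is on the top plate is at most 10 mm high
- winding_knob: round winding knob on the top plate, 24 mm across, 10 mm high, with a raised rib; at x 2, y 52 mm in the camera's axes, origin at its foot (z 140 mm). Only to be looked at: the film drags it round (about 1.2 times the crank's angle) while the crank is turned, and it stands still once the film has come off the take-up spool
- crank_axis (a point): point on the vertical axis of the rewind crank, level with the top face of its arm, 11.5 mm above the top plate; at x 2, y -42, z 151.5 mm in the camera's axes, 28 mm from the crank end of the body
- crank_knob (a point): middle of the crank's upright knob: 8 mm across, spins freely, 13.5 mm tall (z 151.5 to 165 mm), 21 mm from the crank axis. The crank arm under it is 8 mm wide and 3 mm thick; nothing else on the camera comes higher than the arm's top face at 151.5 mm
- rewind_crank (a joint): crank angle, rad, growing clockwise seen from above (rewinding). Starts between -14 and -8, i.e. 1.3 to 2.2 turns to go; at 0 the film comes off the take-up spool and the crank goes light: about 3 to 4 N on the knob before, under 0.8 N after. It stays where it is left. At angle a the knob lies from the axis along (cos a, -sin a) in the camera's x, y
- latch_top (a point): middle of the ribbed top of the back catch, a thumb block 14 mm (x) by 12 mm (y) by 10 mm high on the crank end of the camera. Its top is at z 118 mm, 22 mm under the top plate, and sticks out 1.5 to 13.5 mm from the end of the body, which is otherwise flat; the crank, wherever it stands, does not reach beyond the end of the body
- back_latch (a joint): how far the catch is pressed down, m: 0 (up) to 0.006 (stop). It springs up again; 2 N to start it, 4.4 N at the stop. The back is let go at about 0.003 to 0.004 m
- back (a joint): opening of the camera's back, rad: 0 shut, springs out to about 0.65 when the catch is pressed, stops at 1.8. Vertical hinge at the winding-knob end; the free edge, at the crank end, swings out toward the camera's +x. Then 0.3 N at its edge moves it and it stays where it is left
- back_hinge (a point): hinge axis of the back at the height of its top edge (z 138 mm), at x 22, y 68 mm in the camera's axes
- back_edge (a point): top corner of the back's free edge, 136 mm from the hinge axis. The back is a 4 mm thick panel, z 62 to 138 mm. On its inner face only a 3 mm thick plate 43 to 93 mm from the hinge, 21 mm and more under the top edge, and a 12 mm tongue near the free edge, 26 to 32 mm under the top edge
- tea_glass: empty waisted tea glass, 57 mm across the rim, 90 mm high, loose; origin under its middle; bystander
- dice_tower: black plastic dice tower of three tiers, 88 mm square and 178 mm high with a low catch tray in front, loose; origin under the tower's middle; bystander

How it is judged:
On the way, in this order (a step that is already met when the one before it is completed fails the run):
1. the film has come off the take-up spool: the crank has been turned past the point where it goes light (value of joint rewind_crank above 0 rad), for 0.1 s.
2. the catch has let the back spring ajar (value of joint back above 0.3 rad), for 0.1 s.
At the end, for the whole second after the job is handed in: The crank rests between 0 and half a turn (3.14 rad) past the point where the film came off the take-up spool, and the back stands still, open by at least 1.3 rad (75 degrees) (value of joint rewind_crank between 0 and 3.14 rad and value of joint back above 1.3 rad and velocity of joint back between -0.1 and 0.1 rad/s and velocity of joint rewind_crank between -0.2 and 0.2 rad/s); the robot touches nothing.
It fails at once if the back is opened while film is still on the take-up spool (value of joint back above 0.08 rad and value of joint rewind_crank below 0 rad).
It fails at once if the crank is turned more than half a turn past the point where it goes light (the leader is lost in the cartridge) (value of joint rewind_crank above 3.14 rad).
It fails at once if the tea glass is knocked: moved more than 20 mm or tipped (distance of tea_glass from where it was at the start of the episode above 0.02 m or angle between tea_glass's own z axis and vertical above 0.35 rad).
It fails at once if the dice tower is knocked: moved more than 20 mm or tipped (distance of dice_tower from where it was at the start of the episode above 0.02 m or angle between dice_tower's own z axis and vertical above 0.35 rad).
It also fails if it takes over 64 s, if anything falls off the work surface, if the arm or the gripper's body presses on something with over 40 N, if the wrist force passes 120 N, or if a joint passes its speed limit or range.

## Working session

There is one attempt and no reset: what is moved stays moved. The work goes in short steps, Python scripts to look and compute and a shell command to move; the robot and the scene stay as the last step left them, time stands still between calls to the robot, and variables do not carry over. Pictures are saved under pics/ and viewed, at most 10 in all, crops included, and the job is handed in when it is done.

```bash
mkdir -p pics; cat > h.py <<'E'
import numpy as np, cv2
from workcell import read_state, capture, sign_off, grip_depth
from scipy.spatial.transform import Rotation as R
def T(p,q):
    M=np.eye(4); M[:3,:3]=R.from_quat([q[1],q[2],q[3],q[0]]).as_matrix(); M[:3,3]=p; return M
def shot(name):
    s=read_state(); c=capture(name)
    c["E"]=np.array(c["extrinsics"]) if "extrinsics" in c else T(s["eef_pos"],s["eef_rot"])@np.array(c["tool_from_camera"])
    return c
def ray(c,u,v):
    K=np.array(c["mtx"]); d=np.array([(u-K[0,2])/K[0,0],(v-K[1,2])/K[1,1]]); s=d.copy()
    for _ in range(20): s=d/(1+c["k1"]*(s@s))
    E=c["E"]; return E[:3,3],E[:3,:3]@np.array([s[0],-s[1],-1.])
def onz(c,u,v,z):
    o,d=ray(c,u,v); return o+d*(z-o[2])/d[2]
def proj(c,p):
    q=np.linalg.inv(c["E"])@np.append(p,1); s=np.array([q[0],-q[1]])/-q[2]; s=s*(1+c["k1"]*(s@s)); K=np.array(c["mtx"])
    return np.array([K[0,0]*s[0]+K[0,2],K[1,1]*s[1]+K[1,2]])
E
python3 - <<'E'
from h import *
s=read_state(); print(s, grip_depth)
for n in("scene","top"):
    c=shot(n); cv2.imwrite(f"pics/{n}0.png",c["img"]); print(n,c["E"].round(3).tolist(),c["mtx"],c["k1"])
E
```

```text
{'clock': 0.0, 'qpos': array([-1.46308857e+00,  2.21239843e-01,  1.52760470e+00, -3.11417241e-05,
        1.39470880e+00, -1.26103291e-01]), 'joint_vel': array([ 3.93230156e-04, -6.23471864e-05,  1.56192558e-04, -5.23718967e-04,
       -9.75333523e-04,  1.31789206e-03]), 'joint_efforts': array([ 1.57660084e-03, -4.94607925e+01, -3.87377572e+01,  6.99712895e-02,
        5.72527049e-02, -1.43485618e-04]), 'eef_pos': array([ 0.14471161, -0.60730128,  0.18473223]), 'eef_rot': array([-9.80444207e-04,  9.93173531e-01,  1.16642084e-01, -6.30989780e-06]), 'force': array([ 0.03731612, -0.06972673,  0.11823692]), 'wrist_torque': array([-0.01327221, -0.03469016,  0.0090446 ]), 'grasp_force': 0.0, 'finger_gap': 1.0011839405223895} 0.0187
scene [[0.515, -0.47, 0.717, 1.499], [0.857, 0.294, -0.423, -0.518], [-0.012, 0.832, 0.554, 0.87], [0.0, 0.0, 0.0, 1.0]] [[477.62221926   0.         319.47717342]
 [  0.         477.62221926 201.09415582]
 [  0.           0.           1.        ]] -0.11234462181620634
top [[0.029, 0.981, -0.191, 0.345], [-1.0, 0.028, -0.004, 0.062], [0.001, 0.191, 0.982, 1.225], [0.0, 0.0, 0.0, 1.0]] [[429.47102512   0.         322.76676843]
 [  0.         429.47102512 201.28041086]
 [  0.           0.           1.        ]] -0.03330845512731393
```

View pics/scene0.png

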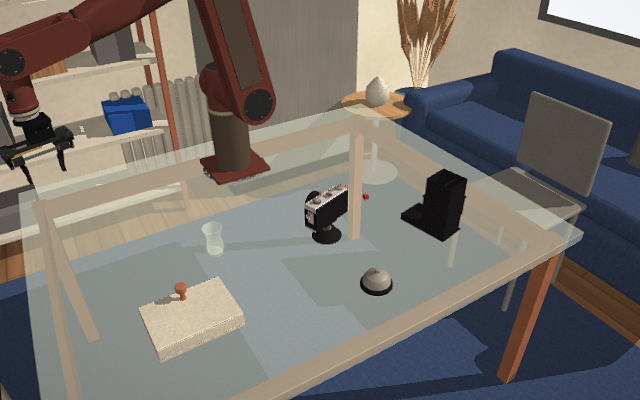

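View pics/top0.png

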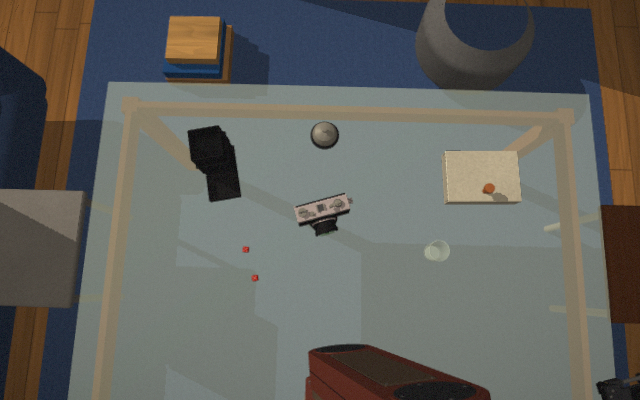

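The camera is at about (323,210) in the top view, with its lens toward the robot and the catch at the right end (351,201). The tower is at (215,160) and the glass at (437,251).

```bash
python3 - <<'E'
from h import *
c=shot("top"); i=c["img"]
cv2.imwrite("pics/top1.png",cv2.resize(i[180:245,280:370],None,fx=8,fy=8,interpolation=cv2.INTER_CUBIC))
for n,u,v,z in(("centre",323,208,.14),("glass",437,251,.05),("tower",210,145,.178),("trayend",228,200,0.02),("bell",325,134,.03),("L",295,212,.14),("R",350,200,.14)): print(n,onz(c,u,v,z).round(3))
E
```

```text
centre [0.539 0.066 0.14 ]
glass [ 0.445 -0.249  0.05 ]
tower [0.688 0.359 0.178]
trayend [0.576 0.339 0.02 ]
bell [0.779 0.067 0.03 ]
L [0.527 0.137 0.14 ]
R [ 0.562 -0.003  0.14 ]
```

View pics/top1.png

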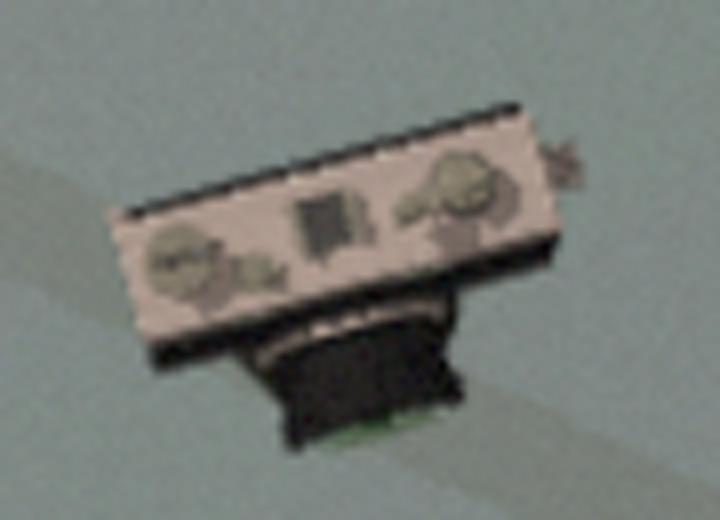

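```bash
cat >> h.py <<'E'
def rel(p):  # world point -> tool axes shift, mm
    s=read_state(); M=T(s["eef_pos"],s["eef_rot"]); return (1000*(np.linalg.inv(M)@np.append(p,1))[:3]).round(1)
def cam(o,yaw,p): # camera-frame point -> world
    return np.append(o,0)+R.from_euler("z",yaw).apply(p)
E
python3 - <<'E'
from h import *
c=shot("top")
f=lambda a,z: onz(c,280+a[0]/8-.5,180+a[1]/8-.5,z)[:2]
A,B,C,D=[f(p,.14) for p in((112,212),(525,110),(560,235),(150,340))]
print("len",np.linalg.norm(A-B),np.linalg.norm(C-D),"depth",np.linalg.norm(A-D),np.linalg.norm(B-C))
d=(A-B)+(D-C); yaw=np.arctan2(-d[0],d[1]); o=(A+B+C+D)/4; print("o",o,"yaw",yaw)
ax=f((462,183),.1515); wk=f((185,262),.15); kn=f((408,208),.163); la=f((562,165),.118)
iv=lambda w:R.from_euler("z",-yaw).apply(np.append(w-o,0)).round(4)
print("ax",iv(ax),"wk",iv(wk),"kn",iv(kn),"latch",iv(la))
k=iv(kn)-[.002,-.042,0]; print("a",-np.arctan2(k[1],k[0]))
t=cam(o,yaw,[.002,-.042,.3]); print("axis",t,"rel",rel(t)); print(np.array(capture("wrist")["tool_from_camera"]).round(3))
E
```

```text
len 0.13713511571399029 0.1354809979400055 depth 0.04337728094849758 0.042402223152631216
o [0.54046777 0.06941885] yaw 0.2791500482036501
ax [ 0.001  -0.0412  0.    ] wk [-0.0017  0.0503  0.    ] kn [-0.0046 -0.0218  0.    ] latch [ 0.0046 -0.0773  0.    ]
a -1.8865945705369471
axis [0.55396297 0.02959575 0.3       ] rel [ 545.7 -525.2 -114.1]
[[ 0.     0.971  0.24   0.066]
 [ 1.    -0.    -0.    -0.001]
 [-0.     0.24  -0.971 -0.199]
 [ 0.     0.     0.     1.   ]]
```

```bash
r='{"claw":0.03,"tx":0.028,"ty":-0.027,"tz":-0.012}'; python3 -m jog '[{"tx":0.028,"ty":-0.027,"tz":-0.013,"claw":0.03},{"tx":0.028,"ty":-0.027,"tz":-0.013,"claw":0.03},{"tx":0.028,"ty":-0.027,"tz":-0.013,"claw":0.03},{"tx":0.028,"ty":-0.027,"tz":-0.013,"claw":0.03},{"tx":0.028,"ty":-0.027,"tz":-0.013,"claw":0.03}]'
python3 -m jog '[{"tx":0.028,"ty":-0.027,"claw":0.03},{"tx":0.028,"ty":-0.027,"claw":0.03},{"tx":0.028,"ty":-0.027,"claw":0.03},{"tx":0.028,"ty":-0.027,"claw":0.03},{"tx":0.028,"ty":-0.027,"claw":0.03}]'
python3 -m jog '[{"tx":0.028,"ty":-0.027,"claw":0.03},{"tx":0.028,"ty":-0.027,"claw":0.03},{"tx":0.028,"ty":-0.027,"claw":0.03},{"tx":0.028,"ty":-0.027,"claw":0.03},{"tx":0.028,"ty":-0.027,"claw":0.03}]'
python3 -c "
from h import *
print(read_state(),rel(cam([.5405,.0694],.279,[.002,-.042,.25])))"
```

```text
{'clock': 0.25, 'qpos': array([-1.46308496e+00,  2.20821679e-01,  1.52703241e+00, -3.10012258e-05,
        1.39469302e+00, -1.26117380e-01]), 'joint_vel': array([-2.12659096e-04, -2.65220684e-03, -2.89658844e-03,  3.56855588e-05,
       -4.01330091e-05, -2.29016000e-04]), 'joint_efforts': array([ 1.01781559e-03, -4.94152451e+01, -3.87107813e+01,  6.98470068e-02,
        5.35404996e-02, -1.21101980e-04]), 'eef_pos': array([ 0.14475264, -0.60765935,  0.18529419]), 'eef_rot': array([-4.77345765e-04,  9.93172865e-01,  1.16650898e-01, -1.08670872e-05]), 'force': array([0.10231932, 0.17396481, 0.27641436]), 'wrist_torque': array([ 0.02134257, -0.01423742, -0.0288023 ]), 'grasp_force': 0.0, 'finger_gap': 1.0012552789239402} [ 545.8 -525.1  -64.2]invalid input at $[0]: expected keys claw, tx, ty, tz, ax, ay, az
invalid input at $[0]: expected keys claw, tx, ty, tz, ax, ay, az
invalid input at $[0]: expected keys claw, tx, ty, tz, ax, ay, az
```

```bash
python3 -m jog '[{"claw":0.03,"tx":0.028,"ty":-0.027,"tz":-0.013,"ax":0,"ay":0,"az":0},{"claw":0.03,"tx":0.028,"ty":-0.027,"tz":-0.013,"ax":0,"ay":0,"az":0},{"claw":0.03,"tx":0.028,"ty":-0.027,"tz":-0.013,"ax":0,"ay":0,"az":0},{"claw":0.03,"tx":0.028,"ty":-0.027,"tz":-0.013,"ax":0,"ay":0,"az":0},{"claw":0.03,"tx":0.028,"ty":-0.027,"tz":-0.013,"ax":0,"ay":0,"az":0}]'
python3 -m jog '[{"claw":0.03,"tx":0.028,"ty":-0.027,"tz":0,"ax":0,"ay":0,"az":0},{"claw":0.03,"tx":0.028,"ty":-0.027,"tz":0,"ax":0,"ay":0,"az":0},{"claw":0.03,"tx":0.028,"ty":-0.027,"tz":0,"ax":0,"ay":0,"az":0},{"claw":0.03,"tx":0.028,"ty":-0.027,"tz":0,"ax":0,"ay":0,"az":0},{"claw":0.03,"tx":0.028,"ty":-0.027,"tz":0,"ax":0,"ay":0,"az":0}]'
python3 -m jog '[{"claw":0.03,"tx":0.028,"ty":-0.027,"tz":0,"ax":0,"ay":0,"az":0},{"claw":0.03,"tx":0.028,"ty":-0.027,"tz":0,"ax":0,"ay":0,"az":0},{"claw":0.03,"tx":0.028,"ty":-0.027,"tz":0,"ax":0,"ay":0,"az":0},{"claw":0.03,"tx":0.028,"ty":-0.027,"tz":0,"ax":0,"ay":0,"az":0},{"claw":0.03,"tx":0.028,"ty":-0.027,"tz":0,"ax":0,"ay":0,"az":0}]'
python3 -c "
from h import *
print(rel(cam([.5405,.0694],.279,[.002,-.042,.25])))"
```

```text
clock: 0.67
eef_pos: [0.2502, -0.4425, 0.2512]
eef_rot: [-0.0, 0.993, 0.116, 0.0]
force: [0.1, -0.3, -0.1]
finger_gap: 0.702
grasp_force: 0.0
clock: 1.08
eef_pos: [0.3552, -0.2787, 0.251]
eef_rot: [0.0, 0.993, 0.116, 0.0]
force: [-0.1, 0.3, 0.2]
finger_gap: 0.374
grasp_force: 0.0
clock: 1.5
eef_pos: [0.4602, -0.1148, 0.2511]
eef_rot: [0.0, 0.993, 0.117, 0.0]
force: [0.1, -0.3, 0.1]
finger_gap: 0.347
grasp_force: 0.0
[ 124.7 -118.7    1.1]
```

```bash
python3 -m jog '[{"claw":0.03,"tx":0.028,"ty":-0.027,"tz":0,"ax":0,"ay":0,"az":0},{"claw":0.03,"tx":0.028,"ty":-0.027,"tz":0,"ax":0,"ay":0,"az":0},{"claw":0.03,"tx":0.028,"ty":-0.027,"tz":0,"ax":0,"ay":0,"az":0},{"claw":0.03,"tx":0.028,"ty":-0.027,"tz":0,"ax":0,"ay":0,"az":0},{"claw":0.03,"tx":0.013,"ty":-0.011,"tz":0,"ax":0,"ay":0,"az":-2.6}]'
python3 - <<'E'
from h import *
c=shot("wrist"); cv2.imwrite("pics/w0.png",c["img"])
o,y=[.5405,.0694],.279
print(rel(cam(o,y,[.002,-.042,.25])))
for p in ([.002,-.042,.1515],[.002,.052,.15],[-.02,-.07,.14],[.02,-.07,.14],[-.02,.07,.14],[.02,.07,.14],[0,-.0775,.118]): print(p,proj(c,cam(o,y,p)).round(1))
E
```

```text
clock: 1.92
eef_pos: [0.5549, 0.0321, 0.2506]
eef_rot: [-0.001, 0.99, 0.141, 0.0]
force: [0.3, -0.7, -1.0]
finger_gap: 0.343
grasp_force: 0.0
[-2.4  2.8  0.4]
[0.002, -0.042, 0.1515] [324.7 196.5]
[0.002, 0.052, 0.15] [225.  195.8]
[-0.02, -0.07, 0.14] [353.  215.8]
[0.02, -0.07, 0.14] [354.1 175.5]
[-0.02, 0.07, 0.14] [211.4 215.3]
[0.02, 0.07, 0.14] [208.3 175.2]
[0, -0.0775, 0.118] [358.8 191.3]
```

View pics/w0.png

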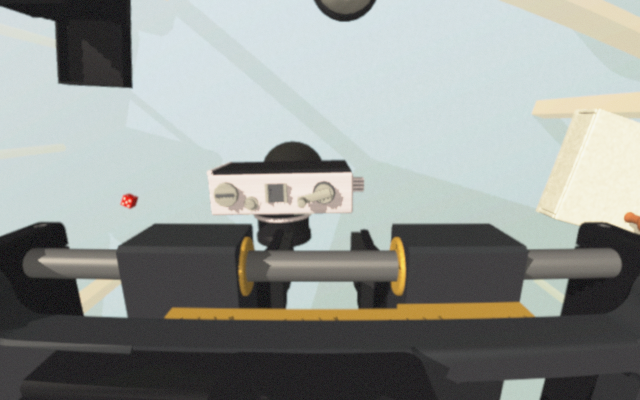

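```bash
python3 - <<'E'
from h import *
i=cv2.imread("pics/w0.png"); cv2.imwrite("pics/w0c.png",cv2.resize(i[155:225,285:375],None,fx=8,fy=8,interpolation=cv2.INTER_CUBIC))
E
```

```text
(no output)
```

View pics/w0c.png

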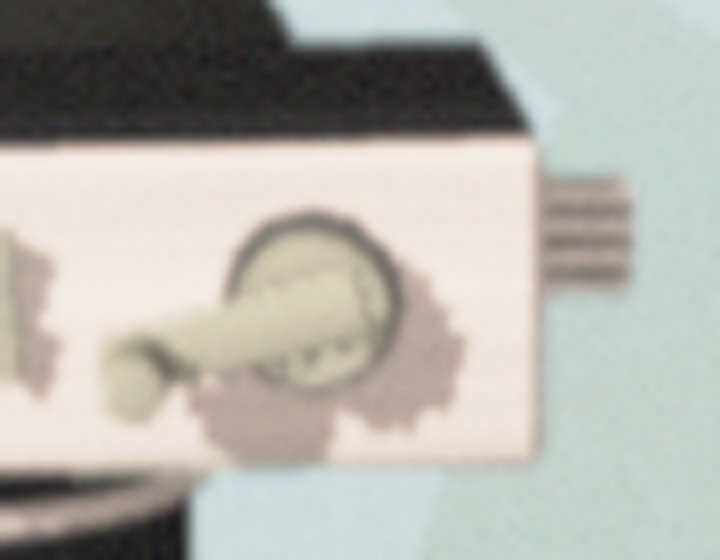

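```bash
python3 - <<'E'
from h import *
from scipy.optimize import least_squares
c=shot("wrist"); o0,y0=np.array([.5405,.0694]),.279
f=lambda a,b,z: onz(c,285-.44+a/8,155-.44+b/8,z)[:2]
print("tcp",read_state()["eef_pos"])
kn=f(131,385,.165)
meas=[(f(538,138,.14),(.02,-.07)),(f(537,462,.14),(-.02,-.07)),(f(590,233,.118),(None,-.0775)),(onz(c,209.5,172.5,.14)[:2],(.02,.07)),(onz(c,212.5,214,.14)[:2],(-.02,.07)),(f(312,300,.149),(.002,-.042))]
inv=lambda w,o,y:R.from_euler("z",-y).apply(np.append(w-o,0))[:2]
def res(q): 
    r=[]
    for w,p in meas:
        d=inv(w,q[:2],q[2]); r+=[d[k]-p[k] for k in(0,1) if p[k] is not None]
    return np.array(r)*1000
s=least_squares(res,[*o0,y0]); o,y=s.x[:2],s.x[2]; print("o",o,"yaw",y,s.fun.round(1))
k=inv(kn,o,y)-[.002,-.042]; a=-np.arctan2(k[1],k[0]); print("k",k,"r",np.hypot(*k),"a",a,"latch",inv(meas[2][0],o,y))
kw=cam(o,y,[.002+.021*np.cos(a),-.042-.021*np.sin(a),.153]); print("knob",kw,"rel",rel(kw),"tool x deg",np.degrees(np.arctan2(*T([0]*3,read_state()["eef_rot"])[1::-1,0])))
E
```

```text
tcp [0.55433616 0.0307415  0.25030179]
o [0.54354954 0.07147717] yaw 0.29694150457957214 [-0.1  1.5 -0.1  1.2  0.2  0.6 -2.1 -0.7 -1.4  0.3  0.6]
k [-0.0058387   0.02095079] r 0.021749160533024545 a -1.8425865576522447 latch [ 0.00426893 -0.07725984]
knob [0.54644124 0.04959474 0.153     ] rel [ -2.3 -20.2  97.3] tool x deg 16.28497639270141
```

```bash
python3 -m jog '[{"claw":0.03,"tx":-0.002,"ty":-0.020,"tz":0.02,"ax":0,"ay":0,"az":-0.7},{"claw":0.03,"tx":0,"ty":0,"tz":0.035,"ax":0,"ay":0,"az":0},{"claw":0.03,"tx":0,"ty":0,"tz":0.025,"ax":0,"ay":0,"az":0},{"claw":0.03,"tx":0,"ty":0,"tz":0.016,"ax":0,"ay":0,"az":0},{"claw":0.03,"tx":0,"ty":0,"tz":0,"ax":0,"ay":0,"az":0}]'
python3 - <<'E'
from h import *
c=shot("wrist"); cv2.imwrite("pics/w1.png",cv2.resize(c["img"][150:350,200:440],None,fx=3,fy=3))
print(rel([.54644,.0496,.154]))
E
```

```text
clock: 2.43
eef_pos: [0.5424, 0.0459, 0.1502]
eef_rot: [-0.001, 0.99, 0.144, -0.004]
force: [-0.1, -0.0, -0.9]
finger_gap: 0.346
grasp_force: 0.0
[ 3.4 -2.9 -1.2]
```

View pics/w1.png

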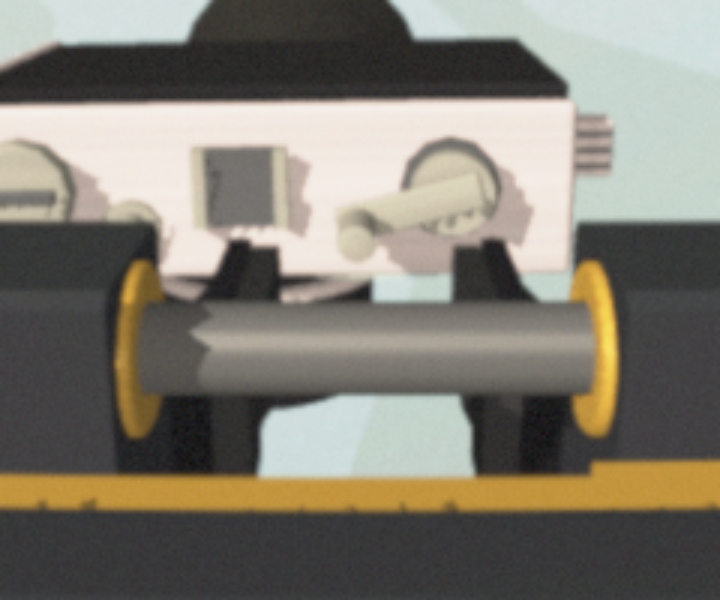

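```bash
python3 - <<'E'
from h import *
c=shot("wrist"); s=read_state(); print(s["eef_pos"],s["force"].round(1))
u,v=200+355/3-.3,150+238/3-.3
p=onz(c,u,v,.165); print("knob",p,"rel",rel(p)); print("tcp px",proj(c,s["eef_pos"]), "crop",(proj(c,s["eef_pos"])-[200,150])*3)
ax=onz(c,200+450/3,150+190/3,.149); print("axis",ax,"d",np.hypot(*(p-ax)[:2]))
E
```

```text
[0.54558306 0.04588181 0.15487981] [-0.2 -0.1  0.3]
knob [0.54663097 0.04944488 0.165     ] rel [  2.   -3.1 -10.1]
tcp px [323.17533244 226.91610493] crop [369.52599732 230.7483148 ]
axis [0.55743689 0.0314199  0.149     ] d 0.021015892684387277
```

```bash
python3 -m jog '[{"claw":0.03,"tx":0.002,"ty":-0.003,"tz":0.001,"ax":0,"ay":0,"az":0},{"claw":0.0,"tx":0,"ty":0,"tz":0,"ax":0,"ay":0,"az":0},{"claw":0.0,"tx":0,"ty":0,"tz":0,"ax":0,"ay":0,"az":0},{"claw":0.0,"tx":0,"ty":0,"tz":0,"ax":0,"ay":0,"az":0},{"claw":0.0,"tx":0,"ty":0,"tz":0,"ax":0,"ay":0,"az":0}]' 12
python3 - <<'E'
from h import *
o,y=np.array([.54355,.07148]),.297
for i in range(3):
    s=read_state(); print(s["eef_pos"].round(4),s["force"].round(1),s["finger_gap"]*87,s["grasp_force"]); capture("top")
print("axis w",cam(o,y,[.002,-.042,0]))
M=T(s["eef_pos"],s["eef_rot"])[:3,:3]; print(np.degrees(np.arctan2(M[1,0],M[0,0])))
# steps of 20 deg from a0 in tool axes (tool x=cam x, tool y=-cam y)
a=-1.8426; 
for n in range(26):
    b=a+np.radians(20); print(round(b-2*np.pi,2), np.round(21*np.array([np.cos(b)-np.cos(a), np.sin(b)-np.sin(a)]),1)); a=b
E
```

```text
clock: 2.95
eef_pos: [0.5476, 0.0501, 0.1546]
eef_rot: [0.0, 0.989, 0.145, 0.001]
force: [-1.1, -0.4, -0.9]
finger_gap: 0.124
grasp_force: 0.0
[0.5476 0.0501 0.1546] [-1.1 -0.4 -0.9] 10.745467204197546 0.0
[0.5475 0.0501 0.1544] [0.3 0.2 0.2] 7.132418907639773 0.0
[0.5474 0.0501 0.1542] [ 0.3 -0.1 -0.1] 4.2386275412506365 0.0
axis w [0.55775386 0.03190412 0.        ]
16.698757635416843
-7.78 [ 7.3 -0.7]
-7.43 [7.1 1.8]
-7.08 [6.  4.1]
-6.73 [4.2 5.9]
-6.38 [2. 7.]
-6.03 [-0.6  7.3]
-5.68 [-3.   6.6]
-5.33 [-5.1  5.2]
-4.98 [-6.6  3.1]
-4.64 [-7.3  0.7]
-4.29 [-7.1 -1.8]
-3.94 [-6.  -4.1]
-3.59 [-4.2 -5.9]
-3.24 [-2. -7.]
-2.89 [ 0.6 -7.3]
-2.54 [ 3.  -6.6]
-2.19 [ 5.1 -5.2]
-1.84 [ 6.6 -3.1]
-1.49 [ 7.3 -0.7]
-1.14 [7.1 1.8]
-0.8 [6.  4.1]
-0.45 [4.2 5.9]
-0.1 [2. 7.]
0.25 [-0.6  7.3]
0.6 [-3.   6.6]
0.95 [-5.1  5.2]
```

```bash
python3 - <<'E'
from h import *
c=shot("wrist"); cv2.imwrite("pics/w2.png",cv2.resize(c["img"][150:350,200:440],None,fx=3,fy=3))
for i in range(2):
    s=read_state(); print(s["eef_pos"].round(4),s["force"].round(1),s["finger_gap"]*87,s["grasp_force"]); capture("top")
E
```

```text
[0.5472 0.0502 0.154 ] [ 0.3 -0.3 -0.4] 1.9029172176147178 0.0
[0.5472 0.0502 0.1539] [-0.1 -0.1  1.1] 1.4433423438691824 0.0
```

View pics/w2.png

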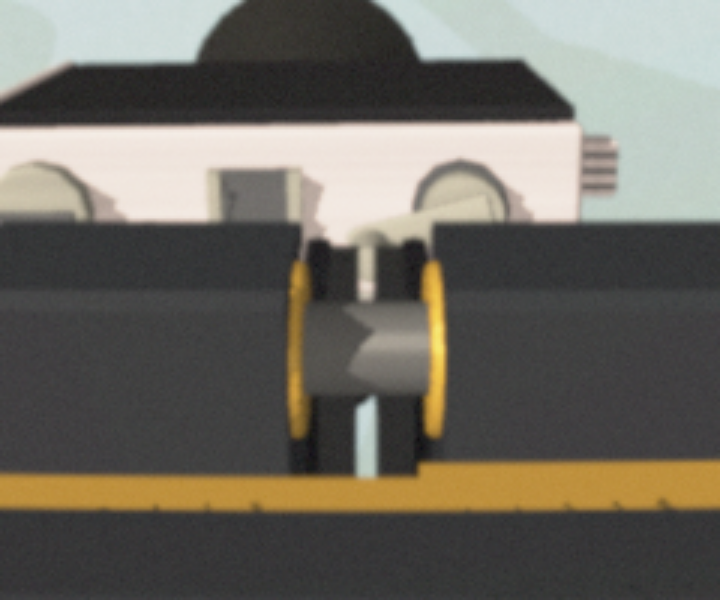

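```bash
python3 - <<'E'
from h import *
c=shot("wrist"); s=read_state(); print(c["mtx"][0][0],c["k1"],s["finger_gap"]*87,s["eef_pos"],s["force"].round(1))
M=T(s["eef_pos"],s["eef_rot"])
for x in(-.0095,0,.0095):
  for z in(0,-.02,-.04,-.06): print(x,z,[((proj(c,(M@[x,yy,z,1])[:3])-[200,150])*3).round(0).tolist() for yy in(-.015,.015)])
print(proj(c,(M@[0,0,0,1])[:3]))
cv2.imwrite("pics/w3.png",c["img"])
g=cv2.cvtColor(c["img"],cv2.COLOR_BGR2GRAY)
for v in range(196,262,3): print(v,g[v,296:350:2])
E
```

```text
327.1079075141276 -0.062101179040661446 0.5860710939709177 [0.54713344 0.0501251  0.15377808] [-0.6  0.6  0.1]
-0.0095 0 [[298.0, 277.0], [437.0, 277.0]]
-0.0095 -0.02 [[291.0, 313.0], [444.0, 313.0]]
-0.0095 -0.04 [[283.0, 358.0], [453.0, 358.0]]
-0.0095 -0.06 [[273.0, 413.0], [464.0, 413.0]]
0 0 [[297.0, 235.0], [438.0, 235.0]]
0 -0.02 [[290.0, 267.0], [445.0, 267.0]]
0 -0.04 [[282.0, 307.0], [455.0, 307.0]]
0 -0.06 [[271.0, 358.0], [466.0, 358.0]]
0.0095 0 [[296.0, 192.0], [439.0, 192.0]]
0.0095 -0.02 [[289.0, 220.0], [446.0, 220.0]]
0.0095 -0.04 [[280.0, 256.0], [456.0, 256.0]]
0.0095 -0.06 [[269.0, 300.0], [468.0, 300.0]]
[322.49949873 228.28710953]
196 [233 233 231 233 233 232 231 232 232 231 230 231 231 232 232 230 232 232
 232 230 231 231 231 231 232 231 230]
199 [230 230 229 229 229 230 230 229 230 229 230 230 229 228 229 229 230 229
 228 229 229 229 229 228 229 229 229]
202 [230 229 231 230 230 230 230 231 230 231 231 231 231 230 230 230 231 232
 231 231 231 231 229 230 230 230 227]
205 [203 208 216 229 230 228 229 230 230 228 229 229 229 229 229 229 229 228
 229 230 230 22
[... 1392 characters left out ...]
1  57  53]
244 [ 52  55  75 152 134  78  34  27  43  44  41  50  68 116  52  45  45  50
  45  30  67 152 184 148  61  54  57]
247 [ 64  61  72 152 137  86  37  35  41  48  46  47  68 111  52  47  45  43
  47  34  72 148 189 174  73  65  64]
250 [ 69  66  68 116 108  77  48  51  56  55  56  54  62  72  56  55  69  69
  71  64  81 134 188 183  77  71  68]
253 [ 68  62  75 118 104  72  68  69  70  67  69  70  68  71  79  97 105 106
 110 106 105 137 199 191  83  68  69]
256 [ 64  61  77 119  99  73  75  72  74  76  74  81 100 117 118 116 118 121
 122 120 119 140 203 199  87  62  63]
259 [ 64  60  76 122 102  80  79  78  76  78  81  78  76  95 116 129 127 129
 128 129 130 142 214 218  92  64  61]
```

```bash
python3 - <<'E'
from h import *
c=shot("scene"); s=read_state(); M=T(s["eef_pos"],s["eef_rot"])
i=c["img"][140:220,280:380]; i=cv2.resize(i,None,fx=8,fy=8,interpolation=cv2.INTER_CUBIC)[:600]
cv2.imwrite("pics/s1.png",i)
for z in(0,-.02,-.04,-.07): print(z,((proj(c,(M@[0,0,z,1])[:3])-[280,140]+.5)*8).round(0))
o,y=[.5435,.0715],.297
for p in ([.002,-.042,.1515],[-.0036,-.0218,.165],[-.0036,-.0218,.1515],[.02,-.07,.14],[-.02,-.07,.14],[-.02,.07,.14],[.02,.07,.14]): print(p,((proj(c,cam(o,y,p))-[280,140]+.5)*8).round(0))
E
```

```text
0 [333. 439.]
-0.02 [332. 390.]
-0.04 [332. 341.]
-0.07 [331. 264.]
[0.002, -0.042, 0.1515] [303. 475.]
[-0.0036, -0.0218, 0.165] [330. 412.]
[-0.0036, -0.0218, 0.1515] [331. 445.]
[0.02, -0.07, 0.14] [288. 557.]
[-0.02, -0.07, 0.14] [201. 514.]
[-0.02, 0.07, 0.14] [465. 352.]
[0.02, 0.07, 0.14] [551. 390.]
```

View pics/s1.png

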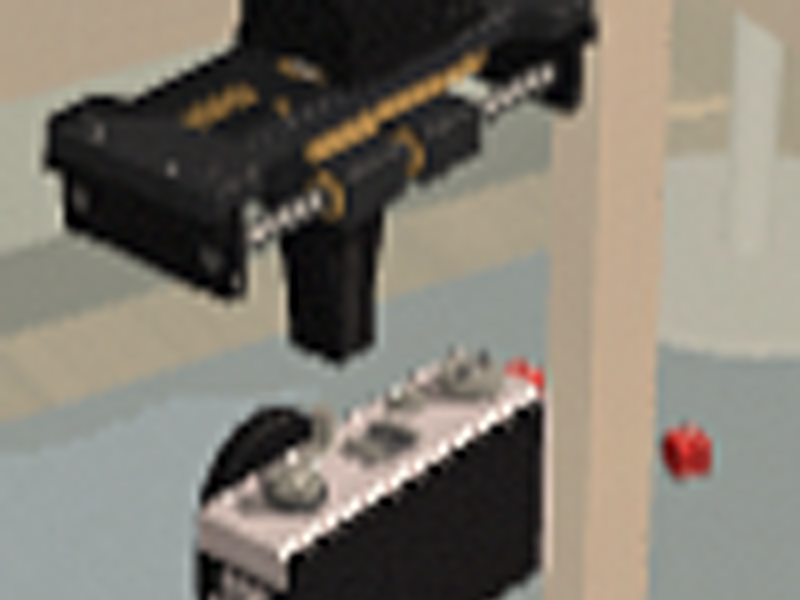

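The scene view shows that the closed fingertips end at crop (340,360), well above the predicted TCP at (333,439). The fingers are therefore about 35 mm shorter than stated, and they closed above the knob. I'll measure the real tip.

```bash
python3 - <<'E'
from h import *
from scipy.optimize import least_squares
c=shot("scene"); s=read_state(); M=T(s["eef_pos"],s["eef_rot"])
P=lambda x,y,z:(proj(c,(M@[x,y,z,1])[:3])-[280,140]+.5)*8
obs=[((1,1),(340,362)),((-1,1),(290,345)),((1,-1),(376,345))]
r=least_squares(lambda q:np.concatenate([P(q[2]*a,q[1]*b,q[0])-o for (a,b),o in obs]),[-.03,.015,.0095])
print("z,t,hx",r.x,r.fun.round(1))
w=cv2.imread("pics/w1.png")  # gap 30 tips
cw=shot("wrist"); E=np.linalg.inv(M)@cw["E"]; cw["E"]=E
for hx in(.008,.0095,.011):
    q=least_squares(lambda q:np.concatenate([proj(cw,[hx,-.015,q[0]])-[200+278/3,150+242/3],proj(cw,[hx,.015,q[0]])-[200+455/3,150+242/3]]),[-.03]); print(hx,q.x,q.fun.round(1))
print(s["eef_pos"],s["qpos"])
E
```

```text
z,t,hx [-0.03887308  0.00886858  0.01131383] [-1.   3.3 -0.4 -2.8 -2.  -0.4]
0.008 [-0.02929349] [ 2.4  0.5 -1.5  0.5]
0.0095 [-0.03342058] [ 1.8  0.3 -0.8  0.3]
0.011 [-0.03753271] [ 1.1  0.1 -0.1  0.1]
[0.5471414  0.05013916 0.15378339] [-5.21608485e-02  6.56252504e-02  1.75980005e+00 -7.10454608e-06
  1.31630022e+00  1.22721464e+00]
```

```bash
python3 -m jog '[{"claw":0.03,"tx":0,"ty":0,"tz":0,"ax":0,"ay":0,"az":0},{"claw":0.03,"tx":0,"ty":0,"tz":0,"ax":0,"ay":0,"az":0},{"claw":0.03,"tx":0,"ty":0,"tz":0,"ax":0,"ay":0,"az":0},{"claw":0.03,"tx":0,"ty":0,"tz":0.01,"ax":0,"ay":0,"az":0},{"claw":0.03,"tx":0,"ty":0,"tz":0.008,"ax":0,"ay":0,"az":0}]'
python3 -m jog '[{"claw":0.03,"tx":0,"ty":0,"tz":0.008,"ax":0,"ay":0,"az":0},{"claw":0.03,"tx":0,"ty":0,"tz":0.007,"ax":0,"ay":0,"az":0},{"claw":0.03,"tx":0,"ty":0,"tz":0,"ax":0,"ay":0,"az":0},{"claw":0.03,"tx":0,"ty":0,"tz":0,"ax":0,"ay":0,"az":0}]'
```

```text
clock: 3.87
eef_pos: [0.5474, 0.0502, 0.1353]
eef_rot: [0.0, 0.989, 0.145, 0.0]
force: [-1.0, 0.5, -0.4]
finger_gap: 0.287
grasp_force: 0.0
clock: 4.2
eef_pos: [0.5465, 0.0502, 0.1198]
eef_rot: [-0.0, 0.989, 0.145, -0.001]
force: [0.2, -0.0, -0.1]
finger_gap: 0.342
grasp_force: 0.0
```

No contact on the way down. Now I'll close on the knob.

```bash
python3 -m jog '[{"claw":0,"tx":0,"ty":0,"tz":0,"ax":0,"ay":0,"az":0},{"claw":0,"tx":0,"ty":0,"tz":0,"ax":0,"ay":0,"az":0},{"claw":0,"tx":0,"ty":0,"tz":0,"ax":0,"ay":0,"az":0},{"claw":0,"tx":0,"ty":0,"tz":0,"ax":0,"ay":0,"az":0},{"claw":0,"tx":0,"ty":0,"tz":0,"ax":0,"ay":0,"az":0}]' 12
python3 -c "
from h import *
s=read_state(); print(s['finger_gap']*87,s['grasp_force'],s['force'],s['eef_pos'])"
```

```text
clock: 4.62
eef_pos: [0.5477, 0.0494, 0.1213]
eef_rot: [0.001, 0.989, 0.145, 0.001]
force: [0.1, -0.8, 0.3]
finger_gap: 0.08
grasp_force: 12.0
6.933024817739426 12.002988159656525 [ 0.0812792  -0.80902897  0.33103977] [0.54772523 0.04939121 0.12131014]
```

```bash
python3 -m jog '[{"claw":0,"tx":0.0073,"ty":-0.0007,"tz":0,"ax":0,"ay":0,"az":0},{"claw":0,"tx":0.0071,"ty":0.0018,"tz":0,"ax":0,"ay":0,"az":0},{"claw":0,"tx":0.006,"ty":0.0041,"tz":0,"ax":0,"ay":0,"az":0}]'
python3 -m jog '[{"claw":0,"tx":0.0042,"ty":0.0059,"tz":0,"ax":0,"ay":0,"az":0},{"claw":0,"tx":0.002,"ty":0.007,"tz":0,"ax":0,"ay":0,"az":0}]'
python3 -c "
from h import *
s=read_state(); print(s['finger_gap']*87,s['grasp_force'],s['force'],s['eef_pos'])"
```

```text
clock: 4.87
eef_pos: [0.5682, 0.0507, 0.1211]
eef_rot: [0.0, 0.989, 0.145, -0.001]
force: [-6.5, -5.4, 3.8]
finger_gap: 0.077
grasp_force: 12.0
clock: 5.03
eef_pos: [0.5778, 0.041, 0.1211]
eef_rot: [-0.001, 0.989, 0.145, -0.001]
force: [-6.8, -0.1, 5.8]
finger_gap: 0.079
grasp_force: 12.0
6.875666325871477 12.001650184392929 [-6.76766562 -0.13767874  5.77509304] [0.57781755 0.0409964  0.12105993]
```

```bash
python3 -m jog '[{"claw":0,"tx":-0.0006,"ty":0.0073,"tz":-0.001,"ax":0,"ay":0,"az":0},{"claw":0,"tx":-0.003,"ty":0.0066,"tz":0,"ax":0,"ay":0,"az":0},{"claw":0,"tx":-0.0051,"ty":0.0052,"tz":0,"ax":0,"ay":0,"az":0}]'
python3 -m jog '[{"claw":0,"tx":-0.0066,"ty":0.0031,"tz":0,"ax":0,"ay":0,"az":0},{"claw":0,"tx":-0.0073,"ty":0.0007,"tz":0,"ax":0,"ay":0,"az":0}]'
python3 - <<'E'
from h import *
s=read_state(); print(s['finger_gap']*87,s['grasp_force'],s['force'],s['eef_pos'])
c=shot("wrist"); cv2.imwrite("pics/w4.png",cv2.resize(c["img"][150:350,200:440],None,fx=3,fy=3))
E
```

```text
clock: 5.28
eef_pos: [0.5762, 0.0198, 0.1215]
eef_rot: [-0.0, 0.989, 0.145, 0.001]
force: [1.8, 2.8, -3.4]
finger_gap: 0.078
grasp_force: 12.0
clock: 5.45
eef_pos: [0.5629, 0.011, 0.1215]
eef_rot: [0.0, 0.989, 0.145, 0.0]
force: [3.7, 1.2, -5.4]
finger_gap: 0.078
grasp_force: 12.0
6.801907328356522 11.998934000730515 [ 3.74484905  1.24414493 -5.39054868] [0.56289036 0.01095593 0.12152316]
```

View pics/w4.png

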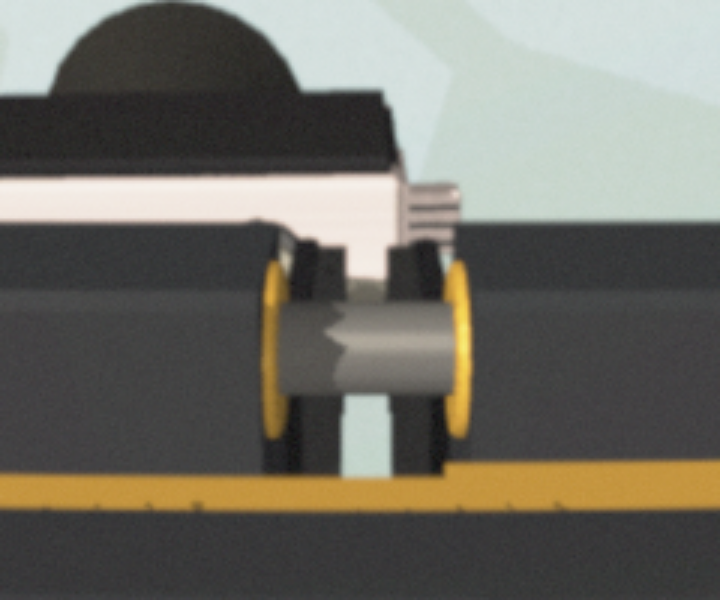

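```bash
python3 -m jog '[{"claw":0,"tx":-0.0071,"ty":-0.0018,"tz":0.0005,"ax":0,"ay":0,"az":0},{"claw":0,"tx":-0.006,"ty":-0.0041,"tz":0,"ax":0,"ay":0,"az":0},{"claw":0,"tx":-0.0042,"ty":-0.0059,"tz":0,"ax":0,"ay":0,"az":0}]' | grep -E "pos|force"
python3 -m jog '[{"claw":0,"tx":-0.002,"ty":-0.007,"tz":0,"ax":0,"ay":0,"az":0},{"claw":0,"tx":0.0006,"ty":-0.0073,"tz":0,"ax":0,"ay":0,"az":0}]'| grep -E "pos|force"
python3 -m jog '[{"claw":0,"tx":0.003,"ty":-0.0066,"tz":0,"ax":0,"ay":0,"az":0},{"claw":0,"tx":0.0051,"ty":-0.0052,"tz":0,"ax":0,"ay":0,"az":0}]'| grep -E "pos|force"
python3 -m jog '[{"claw":0,"tx":0.0066,"ty":-0.0031,"tz":0,"ax":0,"ay":0,"az":0},{"claw":0,"tx":0.0073,"ty":-0.0007,"tz":0,"ax":0,"ay":0,"az":0}]'| grep -E "pos|force"
```

```text
eef_pos: [0.5424, 0.0182, 0.1215]
force: [6.5, 1.4, -5.4]
grasp_force: 12.0
eef_pos: [0.5376, 0.0317, 0.1216]
force: [9.8, -2.9, -7.6]
grasp_force: 12.0
eef_pos: [0.5418, 0.0444, 0.1215]
force: [6.6, -9.3, -5.7]
grasp_force: 12.0
eef_pos: [0.5527, 0.0519, 0.1213]
force: [-1.1, -8.5, -0.5]
grasp_force: 12.0
```

```bash
python3 -m jog '[{"claw":0,"tx":0.0071,"ty":0.0018,"tz":0,"ax":0,"ay":0,"az":0},{"claw":0,"tx":0.006,"ty":0.0041,"tz":0,"ax":0,"ay":0,"az":0}]'| grep -E "pos|force"
python3 -m jog '[{"claw":0,"tx":0.0042,"ty":0.0059,"tz":0,"ax":0,"ay":0,"az":0}]'| grep -E "pos|force"
python3 -m jog '[{"claw":0,"tx":0.002,"ty":0.007,"tz":0,"ax":0,"ay":0,"az":0}]'| grep -E "pos|force"
python3 -m jog '[{"claw":0,"tx":-0.0006,"ty":0.0073,"tz":0,"ax":0,"ay":0,"az":0}]'| grep -E "pos|force"
python3 -m jog '[{"claw":0,"tx":-0.003,"ty":0.0066,"tz":0,"ax":0,"ay":0,"az":0}]'| grep -E "pos|force"
python3 -m jog '[{"claw":0,"tx":0,"ty":0,"tz":0,"ax":0,"ay":0,"az":0},{"claw":0,"tx":0,"ty":0,"tz":0,"ax":0,"ay":0,"az":0}]'| grep -E "pos|force"
python3 - <<'E'
from h import *
for i in range(4): s=read_state(); print(s['finger_gap']*87,s['force'].round(1),s['eef_pos'].round(4)); capture("top")
E
```

```text
eef_pos: [0.5662, 0.0514, 0.1212]
force: [-4.5, -2.4, 1.4]
grasp_force: 12.0
eef_pos: [0.5726, 0.0476, 0.1213]
force: [-5.2, -0.5, 2.2]
grasp_force: 12.0
eef_pos: [0.5774, 0.0415, 0.1213]
force: [-2.9, 2.8, -0.5]
grasp_force: 12.0
eef_pos: [0.5798, 0.0337, 0.1214]
force: [-1.0, -0.1, -1.2]
grasp_force: 12.0
eef_pos: [0.579, 0.0255, 0.1214]
force: [-1.4, 1.0, -1.7]
grasp_force: 12.0
eef_pos: [0.5787, 0.025, 0.1214]
force: [1.8, -1.1, -1.7]
grasp_force: 12.0
6.78496403915098 [ 1.8 -1.1 -1.7] [0.5787 0.025  0.1214]
6.85448977118101 [ 1.8 -0.1 -2.1] [0.5788 0.0253 0.1214]
6.358780033376923 [ 1.  -0.5 -1.9] [0.5788 0.0256 0.1214]
6.848683899380907 [ 2.8 -0.4 -2.7] [0.5789 0.0258 0.1215]
```

```bash
python3 -m jog '[{"claw":0,"tx":-0.0051,"ty":0.0052,"tz":0,"ax":0,"ay":0,"az":0}]'| grep -E "pos|force"
python3 -m jog '[{"claw":0,"tx":-0.0066,"ty":0.0031,"tz":0,"ax":0,"ay":0,"az":0}]'| grep -E "pos|force"
python3 -m jog '[{"claw":0,"tx":0,"ty":0,"tz":0,"ax":0,"ay":0,"az":0}]'| grep -E "pos|force"
python3 - <<'E'
from h import *
for i in range(5): s=read_state(); print(s['force'].round(1),s['eef_pos'].round(4)); capture("top")
E
```

```text
eef_pos: [0.5763, 0.0201, 0.1216]
force: [3.8, -0.8, -4.3]
grasp_force: 12.0
eef_pos: [0.5705, 0.0142, 0.1215]
force: [1.8, -1.3, -2.3]
grasp_force: 12.0
eef_pos: [0.5693, 0.0136, 0.1215]
force: [1.8, -4.7, -2.8]
grasp_force: 12.0
[ 1.8 -4.7 -2.8] [0.5693 0.0136 0.1215]
[ 2.3 -5.6 -3.3] [0.5696 0.0138 0.1215]
[ 2.2 -4.6 -3.2] [0.5698 0.0139 0.1215]
[ 3.  -5.  -4.2] [0.5699 0.014  0.1215]
[ 2.3 -5.3 -3.3] [0.57   0.014  0.1215]
```

Resistance along the path fell from about 3.5 N to about 0 once the angle passed 0, and the crank is now near 1.27 rad. I'll release it and lift.

```bash
python3 -m jog '[{"claw":0.03,"tx":0,"ty":0,"tz":0,"ax":0,"ay":0,"az":0},{"claw":0.03,"tx":0,"ty":0,"tz":0,"ax":0,"ay":0,"az":0},{"claw":0.03,"tx":0,"ty":0,"tz":0,"ax":0,"ay":0,"az":0},{"claw":0.03,"tx":0,"ty":0,"tz":-0.02,"ax":0,"ay":0,"az":0},{"claw":0.03,"tx":0,"ty":0,"tz":-0.03,"ax":0,"ay":0,"az":0}]'
python3 -m jog '[{"claw":0.0,"tx":0,"ty":0,"tz":-0.04,"ax":0,"ay":0,"az":0},{"claw":0,"tx":0,"ty":0,"tz":-0.04,"ax":0,"ay":0,"az":0},{"claw":0,"tx":0,"ty":0,"tz":0,"ax":0,"ay":0,"az":0},{"claw":0,"tx":0,"ty":0,"tz":0,"ax":0,"ay":0,"az":0}]'
python3 - <<'E'
from h import *
s=read_state(); c=capture("scene"); c["E"]=np.array(c["extrinsics"])
M=T([.54714,.05014,.15378],[0,.989,.145,0])  # pose of s1.png
for x,y in((.0375,.095),(.0,.095),(-.0375,.095)):
  for z in(-.06,-.08,-.1): print(x,y,z,((proj(c,(M@[x,y,z,1])[:3])-[280,140]+.5)*8).round(0))
w=shot("wrist"); cv2.imwrite("pics/w5.png",w["img"])
# crank knob in wrist view: print tool pose
print(s["eef_pos"],proj(w,cam([.54355,.07148],.297,[.002+.021*np.cos(1.27),-.042-.021*np.sin(1.27),.165])))
hsv=cv2.cvtColor(w["img"],cv2.COLOR_BGR2HSV); print(hsv[185:222:3,300:376:3,1])
E
```

```text
clock: 8.03
eef_pos: [0.5665, 0.0158, 0.1682]
eef_rot: [-0.001, 0.989, 0.145, -0.004]
force: [1.3, 0.4, 1.0]
finger_gap: 0.319
grasp_force: 0.0
clock: 8.37
eef_pos: [0.5716, 0.0152, 0.2553]
eef_rot: [0.001, 0.989, 0.145, 0.003]
force: [-0.5, 0.8, -0.8]
finger_gap: 0.12
grasp_force: 0.0
0.0375 0.095 -0.06 [217. 445.]
0.0375 0.095 -0.08 [216. 392.]
0.0375 0.095 -0.1 [214. 337.]
0.0 0.095 -0.06 [133. 403.]
0.0 0.095 -0.08 [130. 350.]
0.0 0.095 -0.1 [128. 296.]
-0.0375 0.095 -0.06 [ 51. 363.]
-0.0375 0.095 -0.08 [ 48. 311.]
-0.0375 0.095 -0.1 [ 45. 257.]
[0.57155177 0.01521272 0.25533336] [322.80552899 198.40845788]
[[19 18 19 20 19 18 20 18 18 19 37 14 20 15 20 20 17 21 20 17 19 18 14 16
  15 18]
 [20 22 22 22 19 23 22 22 23 21 35 35 32 31 33 18 21 20 17 18 20 15 16 18
  15 15]
 [33 25 34 22 22 22 22 22 23 23 35 32 34 30 30 19 19 15 19 18 17 18 16 17
  15 16]
 [36 37 25 26 21 22 30 40 42 39 34 33 27 27 23 16 18 19 18 20 18 19 16 18
  16 19]
 [38 37 41 38 40 37 38 38 41 37 37 34 34 34 24 19 16 19 17 16 15 15 16 16
  15 16]
 [41 42 41 42 40 39 39 39 39 37 36 10  7 13  9 15 18 19 19 19 15 16 15 18
  20 15]
 [40 40 39 38 38 40 40 40 40 39 35 15 17 16 17 16 15 15 16 15 15 18 18 18
  18 19]
 [40 39 40 41 31 36 35 38 35 38 24 20 18 15 16 15 19 18 18 18 17 20 19 19
  19 18]
 [42 39 42 38 35 33 36 35 38 37 22 18 17 18 14 18 15 16 14 15 16 18 19 16
  19 19]
 [38 38 35 37 33 36 33 36 29 27 28 21 17 18 16 15 17 19 16 16 17 18 19 16
  20 18]
 [22 29 35 35 34 35 35 21 21 21 29 18 18 19 20 15 19 17 15 15 19 18 20 18
  20 19]
 [23 22 23 24 29 33 24 23 24 23 28 17 18 17 15 17 16 18 19 21 21 20 17 19
  18 19]
 [26 28 27 27 26 27 27 29 28 24  7 16 16 19 14 16 18 19 19 20 18 19 20 16
  19 21]]
```

```bash
cat >> h.py <<'E'
O,Y=np.array([.54355,.07148]),.297; L=.036
def tip(): # real fingertip in camera axes, mm
    s=read_state(); M=T(s["eef_pos"],s["eef_rot"]); p=(M@[0,0,-L,1])[:3]
    return (1000*R.from_euler("z",-Y).apply(p-np.append(O,0))).round(1)
def go(p): # shift in present tool axes (mm) to bring real tip to camera-axes point
    return rel(cam(O,Y,p))+[0,0,1000*L]
E
python3 -c "
from h import *
print(tip(),go([.003,-.082,.19]))"
```

```text
[  8.  -61.3 286.7] [-4.8 20.8 96.6]
```

```bash
python3 -m jog '[{"claw":0,"tx":-0.005,"ty":0.02,"tz":0,"ax":0,"ay":0,"az":0},{"claw":0,"tx":0,"ty":0.01,"tz":0,"ax":5,"ay":0,"az":0},{"claw":0,"tx":0,"ty":0,"tz":0,"ax":5,"ay":0,"az":0},{"claw":0,"tx":0,"ty":0,"tz":0.02,"ax":5,"ay":0,"az":0},{"claw":0,"tx":0,"ty":0,"tz":0.03,"ax":0,"ay":0,"az":0}]'
python3 -m jog '[{"claw":0,"tx":0,"ty":0,"tz":0,"ax":0,"ay":0,"az":0},{"claw":0,"tx":0,"ty":0,"tz":0,"ax":0,"ay":0,"az":0}]'
python3 -c "
from h import *
print(tip(),go([.003,-.082,.16]),go([.003,-.082,.123]))"
```

```text
clock: 8.88
eef_pos: [0.5713, -0.0078, 0.2018]
eef_rot: [-0.131, 0.981, 0.142, -0.018]
force: [-0.5, 0.3, -0.6]
finger_gap: 0.004
grasp_force: 0.0
clock: 9.05
eef_pos: [0.5676, -0.0039, 0.1992]
eef_rot: [-0.131, 0.981, 0.143, -0.023]
force: [-0.5, -0.0, 0.7]
finger_gap: 0.005
grasp_force: 0.0
[  1.1 -88.6 234. ] [ 2.4 13.1 73.1] [  2.6  22.8 108.8]
```

```bash
python3 -m jog '[{"claw":0,"tx":0.002,"ty":0.013,"tz":0.02,"ax":0,"ay":0,"az":0},{"claw":0,"tx":0,"ty":0,"tz":0.03,"ax":0,"ay":0,"az":0},{"claw":0,"tx":0,"ty":0,"tz":0.015,"ax":0,"ay":0,"az":0},{"claw":0,"tx":0,"ty":0,"tz":0.008,"ax":0,"ay":0,"az":0},{"claw":0,"tx":0,"ty":0,"tz":0,"ax":0,"ay":0,"az":0}]'
python3 - <<'E'
from h import *
capture("top");capture("top")
print(tip(),go([.003,-.082,.123]))
c=shot("scene"); i=c["img"][140:215,270:370]; cv2.imwrite("pics/s2.png",cv2.resize(i,None,fx=8,fy=8,interpolation=cv2.INTER_CUBIC))
for p in([.003,-.082,.16],[.003,-.0775,.118],[.0,-.07,.14],[.02,-.07,.14],[-.02,-.07,.14]): print(p,((proj(c,cam(O,Y,p))-[270,140]+.5)*8).round(0))
E
```

```text
clock: 9.47
eef_pos: [0.5694, 0.0032, 0.1281]
eef_rot: [-0.13, 0.981, 0.145, -0.02]
force: [-0.8, 0.1, 0.4]
finger_gap: 0.001
grasp_force: 0.0
[  6.1 -83.6 165.3] [-3.2  9.3 41.3]
[0.003, -0.082, 0.16] [305. 504.]
[0.003, -0.0775, 0.118] [317. 601.]
[0.0, -0.07, 0.14] [324. 535.]
[0.02, -0.07, 0.14] [368. 557.]
[-0.02, -0.07, 0.14] [281. 514.]
```

View pics/s2.png

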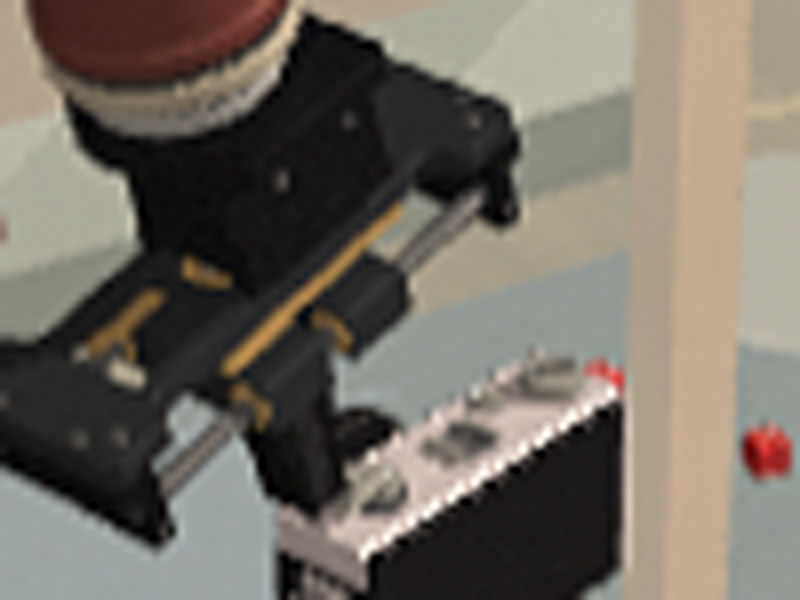

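The tip (crop ≈ (306,497)) is beside the crank end and above the catch, as predicted, and the gripper body is well clear. Descending.

```bash
python3 -m jog '[{"claw":0,"tx":-0.003,"ty":0.003,"tz":0.012,"ax":0,"ay":0,"az":0},{"claw":0,"tx":0,"ty":0.003,"tz":0.012,"ax":0,"ay":0,"az":0},{"claw":0,"tx":0,"ty":0.003,"tz":0.01,"ax":0,"ay":0,"az":0},{"claw":0,"tx":0,"ty":0,"tz":0,"ax":0,"ay":0,"az":0}]'
python3 -m jog '[{"claw":0,"tx":0,"ty":0.0007,"tz":0.003,"ax":0,"ay":0,"az":0},{"claw":0,"tx":0,"ty":0,"tz":0,"ax":0,"ay":0,"az":0}]'
python3 -c "
from h import *
print(tip(),read_state()['force'],go([.003,-.082,.113]))"
```

```text
clock: 9.95
eef_pos: [0.5651, 0.0016, 0.0903]
eef_rot: [-0.13, 0.981, 0.144, -0.021]
force: [-0.4, 0.2, -0.7]
finger_gap: 0.007
grasp_force: 0.0
clock: 10.12
eef_pos: [0.5669, 0.0014, 0.0898]
eef_rot: [-0.129, 0.981, 0.144, -0.019]
force: [0.2, -1.4, -0.5]
finger_gap: 0.004
grasp_force: 0.0
[  1.9 -83.2 124.5] [ 0.15772518 -1.35980732 -0.53960393] [ 1.2  1.8 11.5]
```

```bash
for k in 1; do python3 -m jog '[{"claw":0,"tx":0,"ty":0.0007,"tz":0.003,"ax":0,"ay":0,"az":0},{"claw":0,"tx":0,"ty":0,"tz":0,"ax":0,"ay":0,"az":0}]' | grep -E "pos|force"; done
python3 -m jog '[{"claw":0,"tx":0,"ty":0.0005,"tz":0.002,"ax":0,"ay":0,"az":0},{"claw":0,"tx":0,"ty":0,"tz":0,"ax":0,"ay":0,"az":0}]' | grep -E "pos|force"
python3 -m jog '[{"claw":0,"tx":0,"ty":0.0005,"tz":0.002,"ax":0,"ay":0,"az":0},{"claw":0,"tx":0,"ty":0,"tz":0,"ax":0,"ay":0,"az":0}]' | grep -E "pos|force"
python3 -c "
from h import *
print(tip(),read_state()['force'])"
```

```text
eef_pos: [0.5674, 0.0014, 0.0873]
force: [-0.4, -0.5, 0.7]
grasp_force: 0.0
eef_pos: [0.5673, 0.0015, 0.0853]
force: [0.4, 0.4, -0.1]
grasp_force: 0.0
eef_pos: [0.5672, 0.0015, 0.0831]
force: [-0.0, -0.1, 0.5]
grasp_force: 0.1
[  2.1 -83.1 117.9] [-0.00205399 -0.09778084  0.50115688]
```

```bash
python3 -m jog '[{"claw":0,"tx":0,"ty":0.0005,"tz":0.002,"ax":0,"ay":0,"az":0},{"claw":0,"tx":0,"ty":0,"tz":0,"ax":0,"ay":0,"az":0}]' | grep -E "pos|force"
python3 -m jog '[{"claw":0,"tx":0,"ty":0.0005,"tz":0.002,"ax":0,"ay":0,"az":0},{"claw":0,"tx":0,"ty":0,"tz":0,"ax":0,"ay":0,"az":0}]' | grep -E "pos|force"
python3 -m jog '[{"claw":0,"tx":0,"ty":0.0005,"tz":0.002,"ax":0,"ay":0,"az":0},{"claw":0,"tx":0,"ty":0,"tz":0,"ax":0,"ay":0,"az":0}]' | grep -E "pos|force"
python3 -c "
from h import *
print(tip(),read_state()['force'])"
```

```text
eef_pos: [0.5673, 0.0015, 0.0813]
force: [0.6, -0.7, 1.5]
grasp_force: 1.2
eef_pos: [0.5674, 0.0016, 0.0792]
force: [-0.5, -0.7, 3.5]
grasp_force: 1.6
eef_pos: [0.5674, 0.0015, 0.0771]
force: [-0.5, -1.1, 4.3]
grasp_force: 2.0
[  2.3 -83.2 111.9] [-0.51105854 -1.11275074  4.25169273]
```

```bash
python3 -m jog '[{"claw":0,"tx":0,"ty":0.0003,"tz":0.001,"ax":0,"ay":0,"az":0},{"claw":0,"tx":0,"ty":0,"tz":0,"ax":0,"ay":0,"az":0}]' | grep -E "pos|force"
cat > back.py <<'E'
from h import *
def look():
    for n in("scene","top","wrist"):
        c=shot(n); g=cv2.cvtColor(c["img"],cv2.COLOR_BGR2GRAY); g0=cv2.imread(f"pics/{n}0.png",0) if n!="wrist" else g
        for th in np.arange(0,1.85,.1):
            v=[]
            for d in(.05,.08,.11,.13):
                for z in (.137,.12,.1):
                    u=proj(c,cam(O,Y,[.022+d*np.sin(th),.068-d*np.cos(th),z])).round().astype(int)
                    v.append(int(g[u[1],u[0]]) if 0<=u[1]<400 and 0<=u[0]<640 else -1)
            print(n,round(th,1),v)
look()
E
python3 back.py
```

```text
eef_pos: [0.5676, 0.0014, 0.0764]
force: [-1.3, -1.1, 5.5]
grasp_force: 5.0
scene 0.0 [185, 22, 22, 184, 115, 113, 184, 30, 25, 182, 60, 60]
scene 0.1 [150, 22, 17, 179, 6, 83, 71, 9, 80, 17, 18, 85]
scene 0.2 [8, 19, 54, 85, 55, 65, 10, 76, 127, 9, 84, 116]
scene 0.3 [18, 22, 123, 19, 22, 121, 103, 55, 7, 76, 124, 75]
scene 0.4 [17, 18, 120, 18, 94, 164, 72, 118, 163, 104, 54, 147]
scene 0.5 [14, 47, 101, 17, 120, 151, 121, 157, 156, 129, 163, 163]
scene 0.6 [28, 31, 29, 56, 33, 15, 99, 107, 73, 155, 169, 166]
scene 0.7 [167, 166, 161, 166, 164, 163, 164, 161, 161, 163, 161, 162]
scene 0.8 [163, 163, 162, 162, 162, 161, 174, 177, 178, 175, 175, 175]
scene 0.9 [163, 163, 162, 176, 175, 175, 176, 174, 174, 176, 177, 177]
scene 1.0 [178, 177, 177, 175, 174, 174, 148, 149, 149, 151, 152, 151]
scene 1.1 [177, 175, 177, 177, 170, 170, 151, 150, 151, 151, 151, 151]
scene 1.2 [176, 176, 177, 151, 150, 151, 151, 151, 149, 150, 151, 151]
scene 1.3 [177, 176, 176, 150, 152, 151, 151, 151, 153, 151, 151, 151]
scene 1.4 [178, 176, 177, 151, 150, 151, 151, 150, 151, 151, 151, 151]
scene 1.5 [171,
[... 2072 characters left out ...]
224, 220, 31, 224, 224, 35, 222, 227, 232]
wrist 0.9 [223, 222, 35, 223, 224, 46, 224, 224, 224, -1, 224, 224]
wrist 1.0 [224, 224, 30, 224, 224, 224, 224, 224, 224, -1, -1, 224]
wrist 1.1 [223, 224, 57, 223, 225, 225, 225, 224, 223, -1, -1, -1]
wrist 1.2 [224, 224, 223, 204, 223, 223, 225, 226, 222, -1, -1, -1]
wrist 1.3 [227, 224, 225, 34, 224, 224, 35, 226, 226, -1, -1, -1]
wrist 1.4 [229, 222, 224, 43, 223, 224, 35, 226, 224, -1, -1, -1]
wrist 1.5 [226, 224, 223, 47, 40, 224, 37, 32, 225, -1, -1, -1]
wrist 1.6 [226, 223, 223, 57, 38, 223, 38, 31, 225, -1, -1, -1]
wrist 1.7 [228, 224, 224, 41, 50, 222, 33, 35, 224, -1, -1, -1]
wrist 1.8 [228, 229, 224, 33, 51, 169, 32, 47, 32, -1, -1, 36]
```

The back sprang ajar to about 0.6 rad. Next I'll retract, level the tool, and go over behind the camera.

```bash
python3 -m jog '[{"claw":0,"tx":0,"ty":0,"tz":-0.02,"ax":0,"ay":0,"az":0},{"claw":0,"tx":0,"ty":0,"tz":-0.035,"ax":0,"ay":0,"az":0},{"claw":0,"tx":0,"ty":0,"tz":-0.03,"ax":-5,"ay":0,"az":0},{"claw":0,"tx":0,"ty":0,"tz":-0.01,"ax":-5,"ay":0,"az":0},{"claw":0,"tx":0,"ty":0,"tz":0,"ax":-5,"ay":0,"az":0}]'
python3 -c "
from h import *
capture('top');capture('top')
print(tip(),go([.055,-.035,.2]))"
```

```text
clock: 11.85
eef_pos: [0.5773, -0.023, 0.1724]
eef_rot: [0.003, 0.99, 0.144, 0.004]
force: [0.6, 0.1, 0.1]
finger_gap: 0.005
grasp_force: 0.0
[  2.8 -95.3 205. ] [ 52.1 -60.5   5. ]
```

```bash
python3 -m jog '[{"claw":0,"tx":0.026,"ty":-0.03,"tz":0,"ax":0,"ay":0,"az":0},{"claw":0,"tx":0.026,"ty":-0.03,"tz":0,"ax":0,"ay":0,"az":0},{"claw":0,"tx":0,"ty":0,"tz":0,"ax":0,"ay":0,"az":0},{"claw":0,"tx":0,"ty":0,"tz":0,"ax":0,"ay":0,"az":0}]' | grep -E pos
python3 -c "
from h import *
print(tip(),go([.055,-.035,.122]))"
```

```text
eef_pos: [0.6062, 0.0527, 0.1662]
[ 54.5 -36.4 202.2] [ 0.7 -1.2 80.2]
```

```bash
python3 -m jog '[{"claw":0,"tx":0,"ty":-0.001,"tz":0.03,"ax":0,"ay":0,"az":0},{"claw":0,"tx":0,"ty":0,"tz":0.025,"ax":0,"ay":0,"az":0},{"claw":0,"tx":0,"ty":0,"tz":0.015,"ax":0,"ay":0,"az":0},{"claw":0,"tx":0,"ty":0,"tz":0.01,"ax":0,"ay":0,"az":0},{"claw":0,"tx":0,"ty":0,"tz":0,"ax":0,"ay":0,"az":0}]' | grep -E "pos|force"
python3 -c "
from h import *
print(tip(),go([.085,-.010,.122]))"
```

```text
eef_pos: [0.6037, 0.051, 0.0844]
force: [-0.3, -0.5, 0.4]
grasp_force: 0.0
[ 51.7 -37.2 120.4] [ 33.1 -27.5  -1.8]
```

```bash
python3 -m jog '[{"claw":0,"tx":0.0066,"ty":-0.0054,"tz":0,"ax":0,"ay":0,"az":0},{"claw":0,"tx":0.0066,"ty":-0.0054,"tz":0,"ax":0,"ay":0,"az":0},{"claw":0,"tx":0.0066,"ty":-0.0054,"tz":0,"ax":0,"ay":0,"az":0},{"claw":0,"tx":0.0066,"ty":-0.0054,"tz":0,"ax":0,"ay":0,"az":0},{"claw":0,"tx":0.0066,"ty":-0.0054,"tz":0,"ax":0,"ay":0,"az":0}]' | grep -E "pos|force"
python3 -m jog '[{"claw":0,"tx":0.005,"ty":-0.0055,"tz":0,"ax":0,"ay":0,"az":0},{"claw":0,"tx":0.005,"ty":-0.0055,"tz":0,"ax":0,"ay":0,"az":0},{"claw":0,"tx":0.005,"ty":-0.0055,"tz":0,"ax":0,"ay":0,"az":0},{"claw":0,"tx":0.005,"ty":-0.0055,"tz":0,"ax":0,"ay":0,"az":0}]' | grep -E "pos|force"
python3 -m jog '[{"claw":0,"tx":0.0033,"ty":-0.006,"tz":0,"ax":0,"ay":0,"az":0},{"claw":0,"tx":0.0033,"ty":-0.006,"tz":0,"ax":0,"ay":0,"az":0},{"claw":0,"tx":0.0033,"ty":-0.006,"tz":0,"ax":0,"ay":0,"az":0}]' | grep -E "pos|force"
python3 -c "
from h import *
print(tip(),go([.121,.049,.122]))"
```

```text
eef_pos: [0.6316, 0.0887, 0.0892]
force: [-0.0, 0.3, -0.4]
grasp_force: 0.1
eef_pos: [0.6432, 0.1152, 0.088]
force: [0.6, 0.1, -0.7]
grasp_force: 0.1
eef_pos: [0.6474, 0.1351, 0.0879]
force: [-0.2, -0.4, -0.4]
grasp_force: 0.1
[117.9  30.5 123.9] [  3.  -18.5   1.9]
```

```bash
python3 -m jog '[{"claw":0,"tx":0.001,"ty":-0.005,"tz":0,"ax":0,"ay":0,"az":0},{"claw":0,"tx":0.001,"ty":-0.005,"tz":0,"ax":0,"ay":0,"az":0},{"claw":0,"tx":0,"ty":-0.004,"tz":0,"ax":0,"ay":0,"az":0},{"claw":0,"tx":0,"ty":-0.003,"tz":0,"ax":0,"ay":0,"az":0},{"claw":0,"tx":0,"ty":-0.002,"tz":0,"ax":0,"ay":0,"az":0}]' | grep -E "pos|force"
python3 -c "
from h import *
capture('top');print(tip(),read_state()['force'])"
python3 back.py | grep -E "top (1.[0-9]|0.[5-9])|scene 1.[2-9]"
```

```text
eef_pos: [0.6436, 0.1536, 0.0881]
force: [1.3, -0.5, -0.3]
grasp_force: 0.1
[119.7  49.4 124.1] [-0.18584626  0.29000842 -0.33794106]
scene 1.2 [15, 41, 59, 18, 97, 81, 48, 98, 15, 20, 18, 53]
scene 1.3 [15, 48, 101, 52, 100, 101, 15, 12, 18, 21, 17, 18]
scene 1.4 [17, 11, 97, 17, 10, 94, 39, 19, 17, 18, 18, 18]
scene 1.5 [15, 31, 98, 14, 14, 101, 21, 20, 18, 7, 18, 35]
scene 1.6 [25, 51, 100, 13, 14, 35, 156, 17, 16, 155, 157, 160]
scene 1.7 [31, 17, 88, 20, 16, 13, 154, 129, 17, 154, 154, 154]
scene 1.8 [42, 13, 65, 17, 28, 19, 155, 156, 12, 154, 154, 154]
top 0.5 [75, 70, 73, 111, 91, 88, 153, 154, 152, 152, 152, 153]
top 0.6 [67, 68, 51, 68, 68, 71, 155, 151, 153, 143, 154, 153]
top 0.7 [43, 39, 41, 55, 45, 46, 155, 154, 155, 68, 155, 154]
top 0.8 [43, 47, 40, 72, 71, 68, 58, 57, 63, 105, 66, 65]
top 0.9 [49, 47, 48, 73, 68, 77, 55, 45, 65, 64, 69, 72]
top 1.0 [49, 47, 46, 150, 139, 56, 70, 73, 70, 48, 40, 39]
top 1.1 [56, 51, 46, 153, 148, 59, 32, 38, 39, 103, 109, 79]
top 1.2 [59, 49, 52, 102, 150, 67, 31, 31, 35, 48, 22, 33]
top 1.3 [56, 57, 55, 156, 155, 67, 21, 30, 37, 46, 70, 27]
top 1.4 [57, 56, 54, 114, 139, 69, 27, 19, 31, 34, 43, 75]
top 1.5 [63, 58, 58, 23, 36, 53, 29, 17, 33, 35, 45, 88]
top 1.6 [60, 61, 61, 32, 69, 72, 25, 11, 23, 45, 60, 54]
top 1.7 [66, 62, 67, 27, 69, 66, 30, 10, 33, 108, 29, 28]
top 1.8 [70, 66, 62, 143, 66, 69, 23, 22, 123, 40, 32, 31]
```

```bash
python3 -m jog '[{"claw":0,"tx":0,"ty":0.01,"tz":0,"ax":0,"ay":0,"az":0},{"claw":0,"tx":0,"ty":0.015,"tz":0,"ax":0,"ay":0,"az":0},{"claw":0,"tx":0,"ty":0,"tz":-0.03,"ax":0,"ay":0,"az":0},{"claw":0,"tx":0,"ty":0,"tz":-0.04,"ax":0,"ay":0,"az":0},{"claw":0,"tx":0,"ty":0,"tz":-0.04,"ax":0,"ay":0,"az":0}]' | grep -E "pos|force"
python3 -m jog '[{"claw":0,"tx":-0.03,"ty":0.025,"tz":-0.02,"ax":0,"ay":0,"az":0},{"claw":0,"tx":-0.03,"ty":0.025,"tz":-0.02,"ax":0,"ay":0,"az":0},{"claw":0,"tx":-0.03,"ty":0.025,"tz":0,"ax":0,"ay":0,"az":0},{"claw":0,"tx":-0.03,"ty":0.025,"tz":0,"ax":0,"ay":0,"az":0},{"claw":0,"tx":-0.03,"ty":0.025,"tz":0,"ax":0,"ay":0,"az":0}]' | grep -E "pos|force"
python3 back.py | grep -E "scene 1.[0-9]|top 1.[0-9]"
python3 - <<'E'
from h import *
c=shot("wrist"); print(proj(c,cam(O,Y,[.002,-.042,.15])),proj(c,cam(O,Y,[.002+.021*np.cos(1.27),-.042-.021*np.sin(1.27),.165])))
E
```

```text
eef_pos: [0.6502, 0.127, 0.1975]
force: [2.0, 0.5, 0.1]
grasp_force: 0.0
eef_pos: [0.5446, -0.0331, 0.2368]
force: [0.1, -0.3, -0.8]
grasp_force: 0.0
scene 1.0 [20, 16, 19, 99, 60, 89, 95, 15, 148, 79, 108, 150]
scene 1.1 [14, 17, 16, 94, 93, 14, 94, 92, 136, 94, 14, 151]
scene 1.2 [18, 39, 58, 36, 92, 78, 94, 94, 17, 15, 15, 54]
scene 1.3 [21, 96, 97, 15, 94, 98, 16, 10, 14, 16, 15, 18]
scene 1.4 [17, 62, 93, 17, 95, 92, 14, 19, 18, 17, 17, 16]
scene 1.5 [52, 13, 95, 13, 21, 96, 20, 19, 19, 12, 16, 34]
scene 1.6 [42, 13, 95, 154, 16, 89, 151, 15, 18, 151, 151, 155]
scene 1.7 [44, 17, 95, 149, 13, 15, 149, 124, 17, 149, 149, 149]
scene 1.8 [106, 15, 84, 149, 101, 15, 149, 152, 16, 149, 149, 149]
top 1.0 [151, 152, 155, 151, 154, 152, 150, 153, 153, 150, 151, 152]
top 1.1 [155, 149, 149, 154, 150, 156, 152, 151, 153, 155, 154, 151]
top 1.2 [151, 152, 153, 150, 151, 154, 152, 153, 152, 155, 152, 152]
top 1.3 [146, 150, 148, 153, 151, 151, 152, 153, 155, 152, 153, 153]
top 1.4 [111, 87, 107, 151, 141, 144, 151, 151, 152, 150, 148, 125]
top 1.5 [63, 79, 47, 58, 59, 41, 49, 64, 30, 77, 46, 60]
top 1.6 [151, 154, 151, 151, 154, 154, 150, 153, 149, 153, 154, 156]
top 1.7 [151, 152, 153, 154, 152, 152, 152, 153, 153, 152, 153, 154]
top 1.8 [151, 154, 151, 152, 151, 150, 152, 150, 153, 153, 153, 152]
[254.25542179 162.93458039] [274.41580633 157.27194644]
```

```bash
python3 -c "
from h import *
s=read_state(); print(s['clock'],abs(s['joint_vel']).max()); print(sign_off())"
```

```text
15.35 0.04402826293555957
the job is handed in; nothing more can be done
None
```

The job is handed in at 15.35 s on the robot clock: I stopped the crank at about 1.3 rad past the point where it went light (not measured again after I let go), then pressed the catch, and left the back open at about 1.5 rad; neither bystander was approached, though I did not check them again at the end.

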